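# Sort left- and right-hand sensor brackets into their trays

### The job

Two loose orange brackets, a left-hand one and its right-hand mirror image, lie on the table in front of two blue trays. Put each into the tray whose screwed-down sample bracket is of the same hand: set it down on the clear floor beside the sample, flat on its base plate with the flange upright, without dropping it, and let go. It may be turned any way round.

Things in the scene. Friction and masses are not known exactly. Their poses are not given: they have to be found in the camera images.
- bracket_left_grip (a point): Loose left-hand orange bracket, 70x48x42 mm, ~80 g. L-shaped base 6 mm thick: leg 70x22 along x; at its +x end a 24 mm wide foot out to y = +37 (seen from above, foot end away from you, foot to the left). On the leg's centre line an upright flange 60 long (x), 10 thick (y), top 42 up: grip it across y, tips clear of the base. Point: middle of flange, 30 mm above underside; z up.
- bracket_right_grip (a point): Loose right-hand orange bracket, 70x48x42 mm, ~80 g. L-shaped base 6 mm thick: leg 70x22 along x; at its +x end a 24 mm wide foot out to y = -37 (seen from above, foot end away from you, foot to the right). On the leg's centre line an upright flange 60 long (x), 10 thick (y), top 42 up: grip it across y, tips clear of the base. Point: middle of flange, 30 mm above underside; z up.
- tray_left_spot (a point): Clear floor of the left-hand tray: open, blue, fixed, 140 (x) by 200 mm (y), 22 high, walls and floor 2 mm. Point on the floor's upper face; inner walls at x = +-68, y = -68 mm from it. At the +y end (away from the robot) a left-hand bracket is screwed down as sample, its base starting at y = +73. Either tray may be on the robot's left or right.
- tray_right_spot (a point): Clear floor of the right-hand tray: open, blue, fixed, 140 (x) by 200 mm (y), 22 high, walls and floor 2 mm. Point on the floor's upper face; inner walls at x = +-68, y = -68 mm from it. At the +y end (away from the robot) a right-hand bracket is screwed down as sample, its base starting at y = +73. Either tray may be on the robot's left or right.
Things that resemble listed ones, but are neither listed nor needed, are in the scene too. Leave any purple look-alike of the part that bears bracket_right_grip alone.

How it is judged:
By the outcome, as a careful person would: the job done as asked, in the order asked, and still so for the second after the job is handed in, with the robot touching nothing.
It also fails if it takes over 51 s, if anything falls off the work surface, if the arm or the gripper's body presses on something with over 40 N, if the wrist force passes 120 N, or if a joint passes its speed limit or range.

### The arm

A 6-joint arm with a two-finger parallel gripper is mounted at the origin on a cart in front of the work surface, level with it; the furniture and walls round the work are solid. World frame = base frame: x ahead of the robot, y to its left, z up, the work surface at z = 0. Lengths are in mm, angles in degrees, forces in N, time in s.
With the tool pointing down it reaches from about 300 to 850 mm from the base axis. Payload 4.2 kg.
Tool frame: the origin (TCP) lies between the finger pads; the fingertips stand 11 mm ahead of it and the grasp point (between the pads) lies 8 mm behind it (env.tips_ahead is the distance from the TCP to the fingertips, in mm); z points along the fingers, y is the line along which they close (so a half turn about z gives the same grasp; the last joint's range is limited). The gripper opens to 91 mm and grips with 3 to 60 N. Pads are 32 mm wide; open, the fingers measure 118 mm over their backs; the gripper's body (76 mm by 178 mm) begins 60 mm behind the grasp point.
Start: joints at [72.651, 18.312, 89.639, -0, 72.044, -1.146], TCP at [160.453, 552.175, 224.976] pointing down, gripper open.
Joint ranges: [-177.97, 177.97], [-48.28, 115.42], [12.27, 149.76], [-77.06, 257.06], [2.81, 150.46], [-146.56, 146.56]. Speed limits (degrees/s): [147.25, 147.25, 180, 180, 180, 180].

### API

Orientations are given as [roll, pitch, yaw] about the fixed x, y, z axes, in that order (R = Rz(yaw) Ry(pitch) Rx(roll)).
In Python, from workcell import env, cams gives the robot as it stands.
- The arm moves only by the tool step_arm, never from a script. Its arguments are lists of equal length, an entry for each row: "linear": the shift along the tool's x, y, z in units of 30 cm (1.0 is 30 cm), a list of three; "turn": the turn about the tool's z in units of 360 degrees (1.0 is 360 degrees). In form: {"linear": [[tx, ty, tz], ...], "turn": [turn, ...]}. A call has 1 to 20 rows; each row is the pose to reach, as a shift and turn from the pose commanded when the call began, along the tool's axes at that moment, turning the shorter way round; what a row does not reach only later rows make up. A row lasts 1/8 s, in which the tool goes at most 62.5 mm and 10.7 degrees, less where a joint would pass 70% of its speed; a pose out of reach is approached as far as the arm can. A call with a number of a shift or a turn outside -1 to 1 is refused whole. A call with a gripper value outside its range is refused whole. "fingers" is the closure, from -1 (fully open) to 1 (shut), so that 0 is half open, set as the call begins (left out, the last holds). The fingers move at their own pace and stop on an object; "force" is the grip in N (left out, the last holds). Time passes only in rows, so rows that repeat a pose let the fingers close. It gives the time, the measured TCP pose, the force, the opening and the grip force at its end, in the units of the state.
- env.state(): the state, without advancing time (a new reading comes with each control period).
- cams.grab_frame(name): name is "scene" or "top" or "wrist"; returns a dict with "color" (400x640x3 uint8, blue, green, red), "fx", "fy", "cx", "cy" (pixels), "extrinsics" (4x4, takes a point from camera to world coordinates); the wrist camera has in their place "tool_from_camera" (4x4, takes a point from camera to tool coordinates, whose origin is the TCP and whose axes are the flange's). Camera axes: x right, y down, z forward; pixel columns grow to the right and rows downward; lengths in mm; the calibration is good to about 2 mm. A picture is of the moment at which its call begins: read the wrist's pose just before it. There is no depth.
- env.job_done(): hands the job in; it is judged then, once.
The state is a dict: "time_s": time; "qpos": joint angles; "qvel": joint speeds; "effort": joint torques, N m; "ee_pos": TCP position; "ee_rot": TCP orientation; "force": force on the tool from outside, world axes, zero at the start; "torque": the same for the moment, N m; "gripper_width": finger opening in mm; "gripper_force": force on a finger pad.
Only numpy, scipy, OpenCV 4.12 (cv2) and the standard library are available. Lean on these libraries where they do the work, as an engineer would, in place of code of your own. Each camera call takes 0.05 s, during which the arm holds its last target. There are 200 camera calls.

## Working session

There is one attempt and no reset: what is moved stays moved. The work goes in short steps, Python scripts to look and compute and a tool call to move; the robot and the scene stay as the last step left them, time stands still between calls to the robot, and variables do not carry over. Pictures are saved under pics/ and viewed, at most 10 in all, crops included, and the job is handed in when it is done.

Besides the shell and the picture viewer there is one more tool, called after "Request:" by a JSON object that holds its "fn" and its "kwargs", one argument or row to a line. step_arm: Moves the arm, as the interface text tells. Its arguments: {"type":"object","properties":{"linear":{"type":"array"},"turn":{"type":"array"},"fingers":{"type":"number"},"force":{"type":"number"}},"required":["linear","turn"]}

```bash
mkdir -p pics
cat > h.py <<'E'
import numpy as np,cv2
from workcell import env,cams
from scipy.spatial.transform import Rotation as R
def T_tool(s):
    T=np.eye(4);T[:3,:3]=R.from_euler('xyz',s['ee_rot'],degrees=True).as_matrix();T[:3,3]=s['ee_pos'];return T
def grab(n,f):
    s=env.state();g=cams.grab_frame(n)
    E=g['extrinsics'] if 'extrinsics' in g else T_tool(s)@g['tool_from_camera']
    cv2.imwrite(f'pics/{f}.png',g['color']);np.savez(f'pics/{f}.npz',E=E,k=[g['fx'],g['fy'],g['cx'],g['cy']]);return g
def px(f,u,v,z):
    d=np.load(f'pics/{f}.npz');E=d['E'];fx,fy,cx,cy=d['k']
    r=E[:3,:3]@np.array([(u-cx)/fx,(v-cy)/fy,1]);o=E[:3,3];return o+r*(z-o[2])/r[2]
E
python3 -c "
from h import *
print(env.state());grab('top','top1');grab('scene','sc1')
for n in('top1','sc1'):print(np.load('pics/%s.npz'%n)['E'].round(2))"
```

```text
{'time_s': 0.0, 'qpos': array([ 7.26499379e+01,  1.83504787e+01,  8.97068440e+01,  3.54631954e-04,
        7.20422375e+01, -1.14369468e+00]), 'qvel': array([-0.10025068,  0.00385233, -0.07859472,  0.03818575, -0.00162984,
        0.04130519]), 'effort': array([ 3.07047176e-04, -4.12474823e+01, -2.31969613e+01,  7.27560022e-02,
        4.59435058e-02, -1.40871184e-04]), 'ee_pos': array([160.31318804, 551.69681769, 224.1289385 ]), 'ee_rot': array([-1.79900466e+02, -2.32430781e-03,  1.63793521e+02]), 'force': array([-0.41317092,  0.45700195, -1.41023661]), 'torque': array([-0.04831051,  0.04767113,  0.04085156]), 'gripper_force': 0.0, 'gripper_width': 91.14506042251242}
[[-3.0000e-02 -9.9000e-01  1.1000e-01  4.1943e+02]
 [-1.0000e+00  3.0000e-02  1.0000e-02 -9.5600e+00]
 [-1.0000e-02 -1.1000e-01 -9.9000e-01  9.3021e+02]
 [ 0.0000e+00  0.0000e+00  0.0000e+00  1.0000e+00]]
[[ 7.3000e-01 -3.5000e-01  5.8000e-01  1.4010e+01]
 [-6.8000e-01 -3.5000e-01  6.5000e-01 -5.5826e+02]
 [-2.0000e-02 -8.7000e-01 -4.9000e-01  4.6378e+02]
 [ 0.0000e+00  0.0000e+00  0.0000e+00  1.0000e+00]]
```

View pics/top1.png

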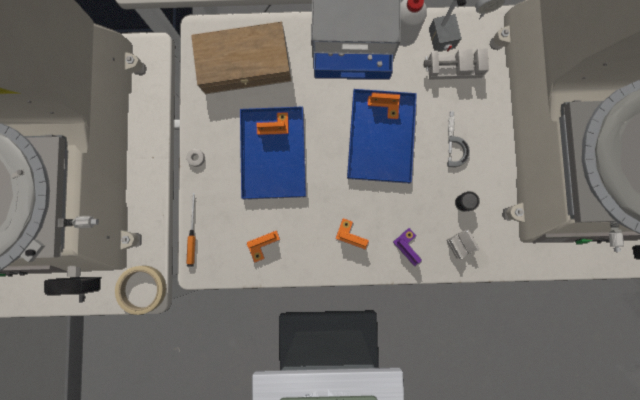

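View pics/sc1.png

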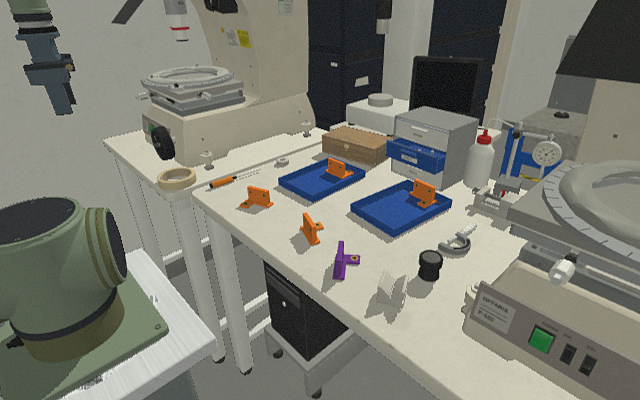

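Candidates: orange brackets at (263,245) and (352,235), samples at (272,125) and (385,103), and a purple look-alike at (407,246), which I leave alone. I'll confirm hands in one enlarged crop.

```bash
python3 -c "
from h import *
i=cv2.imread('pics/top1.png')
a=cv2.resize(i[85:205,235:421],None,fx=4,fy=4,interpolation=2)[:, :744]
b=cv2.resize(i[213:268,235:435],None,fx=4,fy=4,interpolation=2)[:110*2,:]
a=cv2.resize(i[85:205,235:435],None,fx=3,fy=3,interpolation=2); b=cv2.resize(i[213:268,235:435],None,fx=4,fy=4,interpolation=2)
c=np.zeros((580,800,3),np.uint8);c[:360,:600]=a;c[360:,:800]=b;cv2.imwrite('pics/c1.png',c)"
```

```text
(no output)
```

View pics/c1.png

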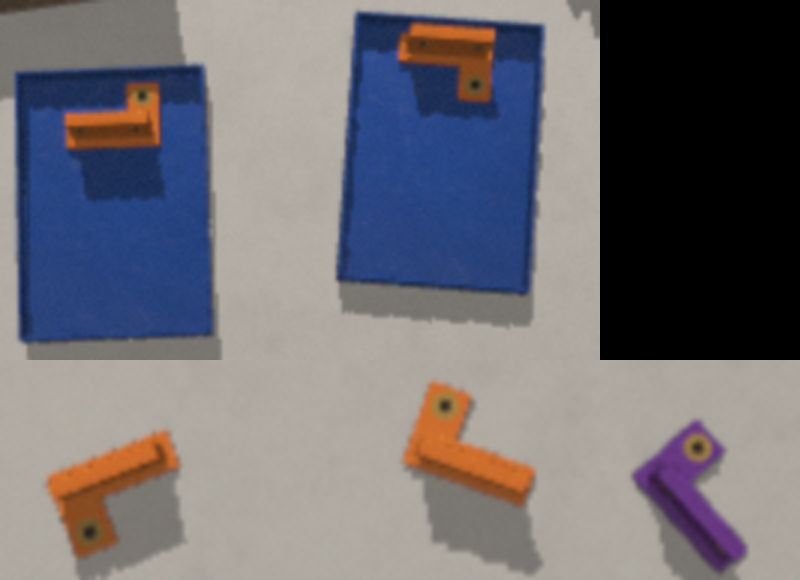

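The crop shows which bracket goes in which tray:
- **Left loose bracket (263,245):** its foot end points image-left with the foot downward, so it is left-hand.
- **Loose bracket (352,235):** its foot end points image-left with the foot upward, so it is right-hand.
- **Left tray sample:** its foot end points right with the foot up, so it is left-hand.
- **Right tray sample:** its foot end points right with the foot down, so it is right-hand.

Each loose bracket therefore goes to the tray straight ahead of it.

```bash
cat >> h.py <<'E'
def go(p,yaw=None,s=None):
    s=s or env.state();T=T_tool(s);l=T[:3,:3].T@(np.array(p)-T[:3,3])/300
    t=0 if yaw is None else -(((yaw-s['ee_rot'][2])+180)%360-180)/360
    print('lin',l.round(4),'turn',round(t,4),'yaw',s['ee_rot'][2].round(2))
E
python3 -c "
from h import *
B=lambda x,y:(235+x/4,213+(y-360)/4)
A=lambda x,y:(235+x/3,85+y/3)
def P(c,z):return px('top1',*c,z)
for n,a,b in(('L',(55,488),(165,447)),('R',(425,450),(527,490))):
    p,q=P(B(*a),38),P(B(*b),38);print(n,((p+q)/2).round(1),np.degrees(np.arctan2(*(p-q)[1::-1])),np.linalg.norm(p-q))
for n,cs in(('TL',((16,72),(205,67),(213,335),(22,341))),('TR',((358,13),(543,25),(528,292),(338,280)))):
    Q=np.array([P(A(*c),22) for c in cs]);print(n,Q.round(1)[:,:2].tolist(),Q.mean(0))
go((215,95,150),None)
"
```

```text
L [430.  127.3  38. ] 108.87126528957177 61.287875435537785
R [423.5 -64.3  38. ] 67.06579330044194 57.08261364870684
TL [[719.5, 175.6], [719.0, 36.2], [520.4, 34.8], [519.9, 172.4]] [619.69155188 104.7615847   22.        ]
TR [[756.6, -77.7], [743.3, -213.5], [545.1, -192.6], [557.8, -56.3]] [ 650.69054971 -135.05459139   22.        ]
lin [-0.5998 -1.4108  0.2496] turn 0 yaw 163.8
```

```bash
python3 -c "
from h import *
go((430,127,190),108.9)
print(cams.grab_frame('wrist')['tool_from_camera'].round(2))"
```

```text
lin [-1.2582 -1.1086  0.1158] turn 0.1525 yaw 163.8
[[-0.0000e+00 -9.6000e-01 -2.7000e-01  7.6140e+01]
 [ 1.0000e+00 -0.0000e+00 -0.0000e+00  1.0000e-02]
 [-0.0000e+00 -2.7000e-01  9.6000e-01 -1.5944e+02]
 [ 0.0000e+00  0.0000e+00  0.0000e+00  1.0000e+00]]
```

Request:
{"fn": "step_arm", "kwargs": {
  "linear": [
    [-0.6,-0.53,0.05],
    [-0.6,-0.53,0.05],
    [-0.6,-0.53,0.05],
    [-0.6,-0.53,0.05]
  ],
  "turn": [0.15,0.15,0.15,0.15],
  "fingers": -1
}}

```text
time_s: 0.65
ee_pos: [289.5, 347.2, 209.7]
ee_rot: [-180.0, 0.0, 120.5]
force: [-0.5, 0.2, -0.5]
gripper_width: 91.2
gripper_force: 0.0
```

```bash
python3 -c "
from h import *
go((430,127,190),108.9);s=env.state();print(s['ee_pos'],s['ee_rot'],s['time_s'])"
```

```text
lin [-0.8701  0.0314  0.0659] turn 0.0321 yaw 120.47
[289.52915619 347.21827469 209.68567109] [-1.79992157e+02  1.81665784e-02  1.20469491e+02] 0.65
```

Request:
{"fn": "step_arm", "kwargs": {
  "linear": [
    [-0.87,0.03,0.066],
    [-0.87,0.03,0.066],
    [-0.87,0.03,0.066],
    [-0.87,0.03,0.066],
    [-0.87,0.03,0.066],
    [-0.87,0.03,0.066],
    [-0.87,0.03,0.066],
    [-0.87,0.03,0.066]
  ],
  "turn": [0.032,0.032,0.032,0.032,0.032,0.032,0.032,0.032]
}}

```text
time_s: 1.65
ee_pos: [429.8, 131.0, 190.3]
ee_rot: [180.0, -0.0, 109.4]
force: [0.3, 0.3, 0.1]
gripper_width: 91.3
gripper_force: 0.0
```

```bash
python3 -c "
from h import *
go((430,127,190),108.9);grab('wrist','w1')"
```

```text
lin [-0.0128 -0.0038  0.0009] turn 0.0015 yaw 109.44
```

View pics/w1.png

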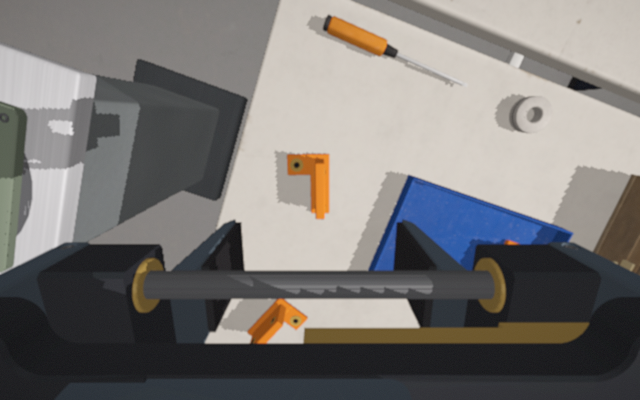

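The wrist view shows the left-hand bracket at (318,185), nearly aligned with the tool. The fingers are clear of it.

```bash
python3 -c "
import cv2
i=cv2.imread('pics/w1.png');cv2.imwrite('pics/c2.png',cv2.resize(i[145:225,270:350],None,fx=7,fy=7,interpolation=2))"
```

```text
(no output)
```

View pics/c2.png

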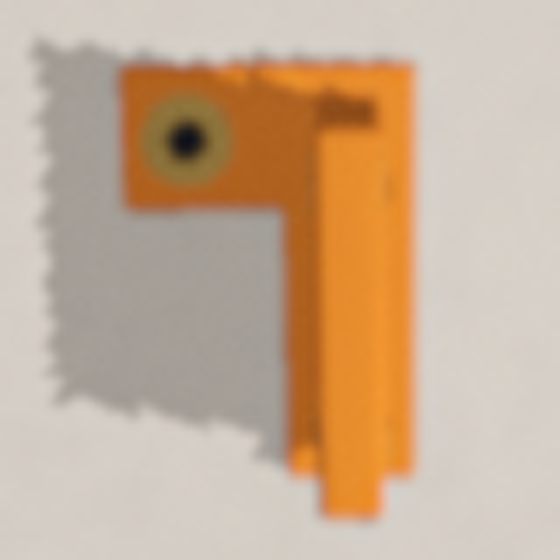

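Flange top centre is at pixel (320,191), and its edges are parallel to tool x, so I keep the yaw.

```bash
python3 -c "
from h import *
p=px('w1',320,191,42);print(p, px('w1',320,163.5,42),px('w1',320,218.6,42))
go((p[0],p[1],70));go((p[0],p[1],23))"
```

```text
[430.85830598 132.61000671  42.        ] [421.37327672 159.46536621  42.        ] [440.86376015 104.28114641  42.        ]
lin [0.0042 0.005  0.4009] turn 0 yaw 109.43
lin [0.0042 0.005  0.5576] turn 0 yaw 109.43
```

Request:
{"fn": "step_arm", "kwargs": {
  "linear": [
    [0.004,0.005,0.2],
    [0.004,0.005,0.35],
    [0.004,0.005,0.45],
    [0.004,0.005,0.52],
    [0.004,0.005,0.557],
    [0.004,0.005,0.557],
    [0.004,0.005,0.557]
  ],
  "turn": [0,0,0,0,0,0,0]
}}

```text
time_s: 2.58
ee_pos: [432.1, 131.8, 23.8]
ee_rot: [179.9, 0.0, 109.3]
force: [-0.5, 0.2, -0.4]
gripper_width: 91.3
gripper_force: 0.0
```

Request:
{"fn": "step_arm", "kwargs": {
  "linear": [
    [0,0,0],
    [0,0,0],
    [0,0,0],
    [0,0,0],
    [0,0,0],
    [0,0,0],
    [0,0,0],
    [0,0,0]
  ],
  "turn": [0,0,0,0,0,0,0,0],
  "fingers": 1,
  "force": 25
}}

```text
time_s: 3.58
ee_pos: [431.5, 131.4, 23.1]
ee_rot: [180.0, -0.0, 109.3]
force: [0.4, 0.0, 0.5]
gripper_width: 14.1
gripper_force: 0.0
```

Request:
{"fn": "step_arm", "kwargs": {
  "linear": [
    [0,0,0],
    [0,0,0],
    [0,0,0],
    [0,0,0]
  ],
  "turn": [0,0,0,0]
}}

```text
time_s: 4.08
ee_pos: [431.4, 131.4, 23.0]
ee_rot: [-180.0, -0.0, 109.3]
force: [0.8, -0.3, 0.5]
gripper_width: 9.7
gripper_force: 25.0
```

Request:
{"fn": "step_arm", "kwargs": {
  "linear": [
    [0,0,-0.05],
    [0,0,-0.15],
    [0,0,-0.25],
    [0,0,-0.25],
    [0,0,-0.25]
  ],
  "turn": [0,0,0,0,0]
}}

```text
time_s: 4.7
ee_pos: [430.7, 131.2, 97.4]
ee_rot: [-179.9, -0.0, 109.3]
force: [-0.3, -0.7, -1.1]
gripper_width: 9.9
gripper_force: 25.0
```

```bash
python3 -c "
from h import *
go((590,104.5,98),90.7);go((590,104.5,25),90.7)"
```

```text
lin [-0.2595  0.4716 -0.0027] turn 0.0517 yaw 109.31
lin [-0.2595  0.4719  0.2406] turn 0.0517 yaw 109.31
```

Request:
{"fn": "step_arm", "kwargs": {
  "linear": [
    [-0.08,0.15,0],
    [-0.17,0.3,0],
    [-0.23,0.42,0],
    [-0.26,0.472,0],
    [-0.26,0.472,0],
    [-0.26,0.472,0],
    [-0.26,0.472,0]
  ],
  "turn": [0.02,0.04,0.052,0.052,0.052,0.052,0.052]
}}

```text
time_s: 5.58
ee_pos: [589.6, 104.8, 97.8]
ee_rot: [-179.9, 0.0, 90.6]
force: [-0.0, 0.0, -0.4]
gripper_width: 10.1
gripper_force: 25.0
```

```bash
python3 -c "
from h import *
go((590,104.5,26),90.7);grab('wrist','w2')
d=np.load('pics/w2.npz')
i=cv2.imread('pics/w2.png')
"
```

```text
lin [-0.0009  0.0016  0.2393] turn -0.0002 yaw 90.61
```

View pics/w2.png

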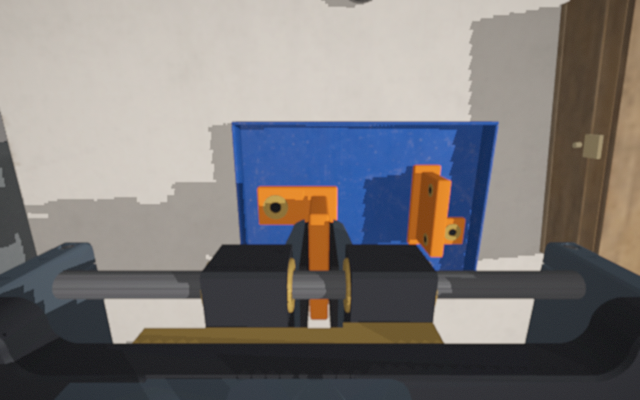

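The bracket is held straight, with its foot toward the robot. It sits over the clear floor at (318,230), well away from the sample at (430,215).

Request:
{"fn": "step_arm", "kwargs": {
  "linear": [
    [0,0.002,0.1],
    [0,0.002,0.19],
    [0,0.002,0.225],
    [0,0.002,0.235],
    [0,0.002,0.24],
    [0,0.002,0.242],
    [0,0.002,0.242]
  ],
  "turn": [0,0,0,0,0,0,0]
}}

```text
time_s: 6.5
ee_pos: [591.8, 104.6, 26.0]
ee_rot: [179.9, -0.0, 90.6]
force: [0.5, -0.3, -1.0]
gripper_width: 9.8
gripper_force: 25.0
```

Request:
{"fn": "step_arm", "kwargs": {
  "linear": [
    [0,0,0.002],
    [0,0,0.003],
    [0,0,0.004],
    [0,0,0.004]
  ],
  "turn": [0,0,0,0]
}}

```text
time_s: 7.0
ee_pos: [591.8, 104.7, 25.5]
ee_rot: [179.9, -0.0, 90.6]
force: [-0.6, 0.4, 7.7]
gripper_width: 9.7
gripper_force: 25.0
```

Contact at 7.7 N, so I release.

Request:
{"fn": "step_arm", "kwargs": {
  "linear": [
    [0,0,0],
    [0,0,0],
    [0,0,0],
    [0,0,0],
    [0,0,0]
  ],
  "turn": [0,0,0,0,0],
  "fingers": 0.2
}}

```text
time_s: 7.62
ee_pos: [591.4, 104.6, 24.1]
ee_rot: [-180.0, -0.0, 90.6]
force: [0.5, -0.1, -0.1]
gripper_width: 36.5
gripper_force: 0.0
```

Request:
{"fn": "step_arm", "kwargs": {
  "linear": [
    [0,0,-0.08],
    [0,0,-0.25],
    [0,0,-0.45],
    [0,0,-0.55],
    [0,0,-0.55],
    [0,0,-0.55]
  ],
  "turn": [0,0,0,0,0,0]
}}

```text
time_s: 8.38
ee_pos: [590.5, 104.4, 187.8]
ee_rot: [-179.9, 0.0, 90.6]
force: [-0.2, -0.2, 0.0]
gripper_width: 36.6
gripper_force: 0.0
```

```bash
python3 -c "
from h import *
go((423.5,-64.3,190),67.1)"
```

```text
lin [-0.5567 -0.5625 -0.0057] turn 0.0652 yaw 90.59
```

Request:
{"fn": "step_arm", "kwargs": {
  "linear": [
    [-0.15,-0.15,0],
    [-0.3,-0.3,0],
    [-0.45,-0.45,0],
    [-0.557,-0.563,-0.006],
    [-0.557,-0.563,-0.006],
    [-0.557,-0.563,-0.006],
    [-0.557,-0.563,-0.006],
    [-0.557,-0.563,-0.006]
  ],
  "turn": [0.02,0.04,0.065,0.065,0.065,0.065,0.065,0.065],
  "fingers": -1
}}

```text
time_s: 9.38
ee_pos: [424.8, -63.6, 190.6]
ee_rot: [-180.0, -0.0, 67.3]
force: [0.8, 0.5, 0.1]
gripper_width: 91.0
gripper_force: 0.0
```

```bash
python3 -c "
from h import *
grab('wrist','w3');grab('top','top3')
i=cv2.imread('pics/w3.png');t=cv2.imread('pics/top3.png')
c=np.zeros((480,800,3),np.uint8);c[:,:480]=cv2.resize(i[145:225,280:360],(480,480),interpolation=2);c[:320,480:]=cv2.resize(t[100:205,235:340],(320,320),interpolation=2)
cv2.imwrite('pics/c3.png',c)"
```

```text
(no output)
```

View pics/c3.png

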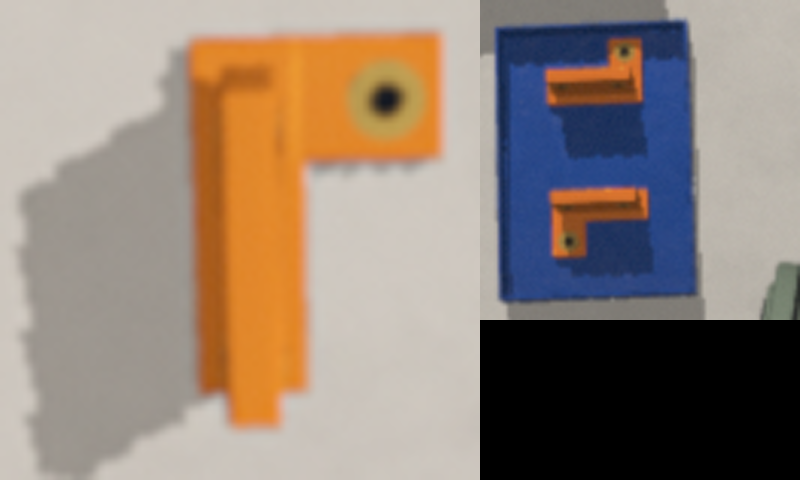

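The top view shows the left bracket sitting flat beside its sample. In the wrist view the right-hand bracket's flange top runs from (321.3,160.3) to (322.5,216.2), so it is tilted about 1.3°.

```bash
python3 -c "
from h import *
p,q=px('w3',321.3,160.3,42),px('w3',322.5,216.2,42);y=np.degrees(np.arctan2(*(p-q)[1::-1]));m=(p+q)/2;print(m,y)
go((m[0],m[1],23),y)"
```

```text
[429.19883656 -61.8598986   42.        ] 68.56847694865655
lin [0.0116 0.0117 0.5593] turn -0.0037 yaw 67.25
```

Request:
{"fn": "step_arm", "kwargs": {
  "linear": [
    [0.012,0.012,0.2],
    [0.012,0.012,0.35],
    [0.012,0.012,0.45],
    [0.012,0.012,0.52],
    [0.012,0.012,0.559],
    [0.012,0.012,0.559],
    [0.012,0.012,0.559]
  ],
  "turn": [-0.004,-0.004,-0.004,-0.004,-0.004,-0.004,-0.004]
}}

```text
time_s: 10.35
ee_pos: [429.8, -62.4, 24.0]
ee_rot: [179.9, -0.0, 68.6]
force: [-0.2, 1.4, -0.6]
gripper_width: 91.0
gripper_force: 0.0
```

Request:
{"fn": "step_arm", "kwargs": {
  "linear": [
    [0,0,0],
    [0,0,0],
    [0,0,0],
    [0,0,0],
    [0,0,0],
    [0,0,0],
    [0,0,0],
    [0,0,0],
    [0,0,0],
    [0,0,0],
    [0,0,0],
    [0,0,0]
  ],
  "turn": [0,0,0,0,0,0,0,0,0,0,0,0],
  "fingers": 1,
  "force": 25
}}

```text
time_s: 11.85
ee_pos: [429.0, -62.3, 23.3]
ee_rot: [-180.0, -0.0, 68.6]
force: [0.2, 0.0, -0.8]
gripper_width: 9.7
gripper_force: 25.0
```

Request:
{"fn": "step_arm", "kwargs": {
  "linear": [
    [0,0,-0.05],
    [0,0,-0.15],
    [0,0,-0.25],
    [0,0,-0.25],
    [0,0,-0.25]
  ],
  "turn": [0,0,0,0,0]
}}

```text
time_s: 12.48
ee_pos: [428.2, -62.2, 97.5]
ee_rot: [-179.9, 0.0, 68.6]
force: [-0.2, 0.2, -0.7]
gripper_width: 9.7
gripper_force: 25.0
```

```bash
python3 -c "
from h import *
go((621,-132,98),83.9);go((621,-132,26),83.9)"
```

```text
lin [ 0.0174  0.6833 -0.0026] turn -0.0424 yaw 68.63
lin [0.0175 0.6836 0.2374] turn -0.0424 yaw 68.63
```

```bash
python3 -c "
from h import *
go((609,-130.7,98),83.9)"
```

```text
lin [ 0.0069  0.6444 -0.0025] turn -0.0424 yaw 68.63
```

Request:
{"fn": "step_arm", "kwargs": {
  "linear": [
    [0,0.15,0],
    [0,0.32,0],
    [0.007,0.48,0],
    [0.007,0.59,0],
    [0.007,0.644,0],
    [0.007,0.644,0],
    [0.007,0.644,0],
    [0.007,0.644,0]
  ],
  "turn": [-0.02,-0.042,-0.042,-0.042,-0.042,-0.042,-0.042,-0.042]
}}

```text
time_s: 13.48
ee_pos: [608.6, -130.4, 98.0]
ee_rot: [-179.9, -0.0, 83.8]
force: [0.0, -0.6, 0.1]
gripper_width: 9.9
gripper_force: 25.0
```

```bash
python3 -c "
from h import *
go((609,-130.7,26),83.9);grab('wrist','w4')"
```

```text
lin [-0.0011  0.0017  0.24  ] turn -0.0004 yaw 83.76
```

View pics/w4.png

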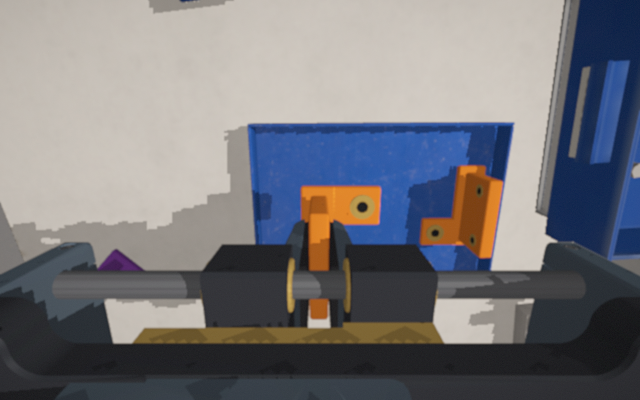

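The bracket is held over clear floor at (318,230). Its foot at (362,207) is well clear of the sample foot at (435,233), so I lower it.

Request:
{"fn": "step_arm", "kwargs": {
  "linear": [
    [0,0.002,0.1],
    [0,0.002,0.19],
    [0,0.002,0.225],
    [0,0.002,0.235],
    [0,0.002,0.24],
    [0,0.002,0.242],
    [0,0.002,0.242]
  ],
  "turn": [0,0,0,0,0,0,0]
}}

```text
time_s: 14.4
ee_pos: [610.6, -130.9, 26.3]
ee_rot: [179.9, 0.0, 83.7]
force: [0.2, -0.2, -1.2]
gripper_width: 9.9
gripper_force: 25.0
```

Request:
{"fn": "step_arm", "kwargs": {
  "linear": [
    [0,0,0.002],
    [0,0,0.003],
    [0,0,0.004],
    [0,0,0.004]
  ],
  "turn": [0,0,0,0]
}}

```text
time_s: 14.9
ee_pos: [610.6, -130.9, 25.8]
ee_rot: [179.9, 0.0, 83.7]
force: [-1.6, 0.5, 6.9]
gripper_width: 10.1
gripper_force: 25.0
```

Contact at 6.9 N, so I release and back off.

Request:
{"fn": "step_arm", "kwargs": {
  "linear": [
    [0,0,0],
    [0,0,0],
    [0,0,0],
    [0,0,0],
    [0,0,0]
  ],
  "turn": [0,0,0,0,0],
  "fingers": 0.2
}}

```text
time_s: 15.52
ee_pos: [610.2, -130.8, 24.4]
ee_rot: [-180.0, -0.0, 83.7]
force: [-0.2, -0.4, 0.0]
gripper_width: 36.5
gripper_force: 0.0
```

Request:
{"fn": "step_arm", "kwargs": {
  "linear": [
    [0,0,-0.08],
    [0,0,-0.25],
    [0,0,-0.45],
    [0,0,-0.55],
    [0,-0.2,-0.55],
    [0,-0.4,-0.55],
    [0,-0.6,-0.55],
    [0,-0.8,-0.55],
    [0,-0.8,-0.55],
    [0,-0.8,-0.55]
  ],
  "turn": [0,0,0,0,0,0,0,0,0,0]
}}

```text
time_s: 16.77
ee_pos: [372.6, -105.0, 190.2]
ee_rot: [179.9, 0.0, 83.7]
force: [0.3, -0.2, 0.1]
gripper_width: 36.5
gripper_force: 0.0
```

```bash
python3 -c "
from h import *
grab('top','top5');t=cv2.imread('pics/top5.png')
cv2.imwrite('pics/c5.png',cv2.resize(t[80:280,180:440],None,fx=3,fy=3)[:600,:780])"
```

```text
(no output)
```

View pics/c5.png

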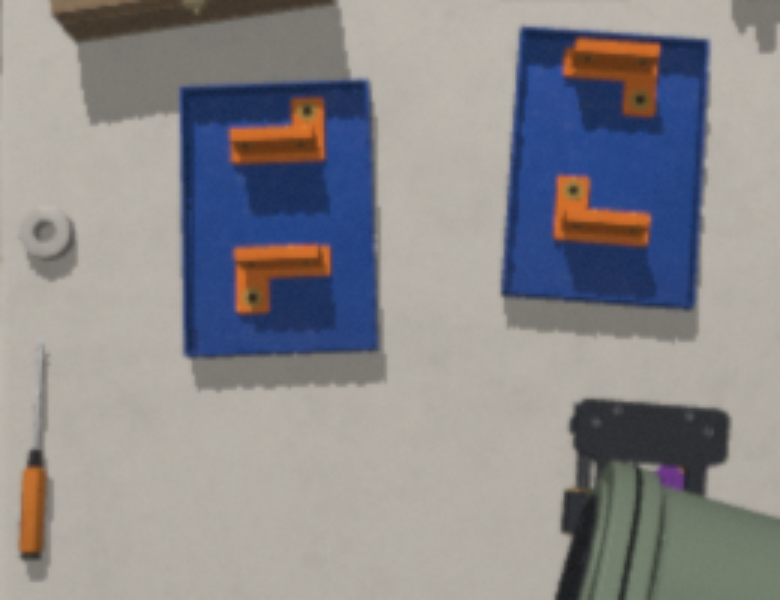

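Both brackets are flat and upright in their matching trays, at crop pixels (280,270) and (600,215). The arm is clear of everything.

```bash
python3 -c "
from h import *
print(env.job_done())"
```

```text
the job is handed in; nothing more can be done
None
```

Both brackets are released, flat with flanges upright, beside the sample of the same hand, and the job was handed in at about 17 s of the 51 s allowed.

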